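# Post a sample cup through the sprung flap of a receiving box

### The arm

A 6-joint arm with a two-finger parallel gripper is mounted at the origin on a cart in front of the work surface, level with it; the furniture and walls round the work are solid. World frame = base frame: x ahead of the robot, y to its left, z up, the work surface at z = 0. Lengths are in mm, angles in rad, forces in N, time in s.
With the tool pointing down it reaches from about 350 to 800 mm from the base axis. Payload 7.3 kg.
Tool frame: the origin (TCP) lies at the centre of the arm's flange, where the gripper is bolted on; the fingertips stand 173 mm ahead of it and the grasp point (between the pads) lies 155 mm ahead of it; z points along the fingers, y is the line along which they close (so a half turn about z gives the same grasp; the last joint's range is limited). The gripper opens to 85 mm and grips with 20 to 120 N. Pads are 22 mm wide; open, the fingers measure 114 mm over their backs; the gripper's body (76 mm by 85 mm) begins 54 mm behind the grasp point. The pads swing forward as they close: fully open they stand 13 mm farther back than shut.
Start: joints at [1.154, 0.342, 1.524, -0, 1.275, -0.146], TCP at [140.417, 505.876, 404.722] pointing down, gripper open.
Joint ranges: [-2.53, 2.53], [-0.77, 2.02], [0.04, 2.7], [-1, 4.14], [0.28, 2.66], [-3.11, 3.11]. Speed limits (rad/s): [2.57, 2.57, 3.14, 3.14, 3.14, 3.14].

### API

Orientations are given as a rotation vector (axis times angle).
In Python, from plant import bot gives the robot as it stands.
- The arm moves only by the shell command python3 -m pendant 'ROWS' [OPENING] [FORCE]. ROWS is JSON, a list of rows, each a list of 2 entries, a list of its own where there are three numbers: the shift along the tool's x, y, z in cm, then the turn, a rotation vector about the tool's x, y, z in rad. A call has 1 to 10 rows; each row shifts and turns the commanded pose from where the row before left it, along the tool's axes as they then stand; what a row does not reach is not made up. A row lasts 1/12 s, in which the tool goes at most 41.7 mm and 7.16 degrees, less where a joint would pass 70% of its speed; a pose out of reach is approached as far as the arm can. A call with a gripper value outside its range is refused whole. OPENING is the opening, from -1 (shut) to 1 (fully open), set as the call begins (- or left out, the last holds). The fingers move at their own pace and stop on an object; FORCE is the grip in N (left out, the last holds). Time passes only in rows, so rows that do not move let the fingers close. It gives the time, the measured TCP pose, the force, the opening and the grip force at its end, in the units of the state.
- bot.get_state(): the state, without advancing time (a new reading comes with each control period).
- bot.get_image(name): name is "side" or "top"; returns (picture, depth): 480x640x3 uint8, blue, green, red; 480x640 float32, mm along the optical axis (not along the pixel's ray), 0 where there is no reading.
- bot.calibration(name): a dict with "camera_matrix" (3x3 intrinsics, pixels), "dist_coeffs" ([k1, k2, p1, p2, k3] as OpenCV has them; the pictures are not rectified), "camera_from_world" (4x4, takes a point from world to camera coordinates). Camera axes: x right, y down, z forward; pixel columns grow to the right and rows downward; lengths in mm; the calibration is good to about 2 mm. A picture is of the moment at which its call begins. calibration takes no time and is no camera call.
- bot.sign_off(): hands the job in; it is judged then, once.
The state is a dict: "time": time; "q": joint angles; "qd": joint speeds; "tau": joint torques, N m; "position": TCP position; "tool_rot": TCP orientation; "ft_force": force on the tool from outside, world axes, zero at the start; "moment": the same for the moment, N m; "grip_width": finger opening in mm; "grasp_force": force on a finger pad.
Only numpy, scipy, OpenCV 4.12 (cv2) and the standard library are available. Lean on these libraries where they do the work, as an engineer would, in place of code of your own. Each camera call takes 0.05 s, during which the arm holds its last target. There are 200 camera calls.

### The job

Set the blue-lidded sample cup upright between the two low guide rails in front of the receiving box and let go of it. Then take the orange-handled pusher and with its blade push the cup through the swing flap until it bears firmly on the sprung stop hidden inside (press on the stop with about 10 N for half a second, never more than 18 N). Draw the pusher back out gently so that the flap swings shut with the cup left inside, and leave the pusher lying on its base on the worktop; do not disturb the open cup or the beaker.

Things in the scene. Friction and masses are not known exactly. Their poses are not given: they have to be found in the camera images.
- sample_cup: the only closed sample cup: white, with a blue screw lid, 58 to 61 mm in diameter (58 mm where it is felt), 60 mm tall, about 60 to 130 g. Origin at the centre of its underside, z up. It starts upright on the worktop; it and the open cup may have swapped places. The other blue discs, lying flat further back, are loose lids only 14 mm high.
- box: white box fixed on the worktop, 235 mm long, 78 mm wide (92 over the grey door frame), 112 mm tall, blue swing flap in front. Origin on the worktop, middle of the flap's plane; +x points into the box (pushing direction), z up. No floor: things slide on the worktop. The channel, inside and between the rails, is 66 mm wide, centred on y = 0.
- mouth (a point): point on the worktop on the channel's midline, 65 mm in front of the flap (box x = -65 mm), halfway between the two guide rails: a good place for the cup's centre. The rails are aluminium, 16 mm tall, 6 mm thick, and run from the flap to 105 mm in front of it.
- stop_near (a point): a fixed mark on the worktop inside the box, 135 mm behind the flap: the nearest place of the stop's face. The unseen sprung stop plate stands 0 to 45 mm further in (differs each time), found only by feel. It yields from 2.4 N, then 1.2 N more per mm, 15 mm travel; let go suddenly it throws the cup back. Home: pressed with over 5 N for 0.2 s; over 18 N is damage.
- flap (a joint): angle of the blue flap, 62 mm wide, 74 mm long, hung from a pin 88 mm above the worktop: 0 hangs shut, positive swung into the box, negative swung out, to 1.45 either way. It swings both ways and springs back to 0 by itself (0.1 N m per rad; pushing a cup or the blade under it takes about 1 to 3 N).
- pusher: hand pusher on a flat aluminium base (x -30 to +190 mm, 30 mm wide, 10 mm thick; 200 g). Origin under the base, below the orange grip post's centre; +x points to the blade, z up. Post 24 x 24 mm, sides parallel to x and y, reaching from 10 to 100 mm up; pinch it from above at 65 to 90 mm height. Upright blade at the front end, 50 mm wide, 58 mm tall.
- pusher_face (a point): middle of the blade's rubber front face, which touches the cup: 190 mm ahead of the pusher's origin, 29 mm above the base's underside.
- open_cup: open white sample cup without a lid, 59 mm in diameter, 60 mm tall, origin at the centre of its underside; a bystander to be left alone.
- beaker_250: empty glass beaker, 75 mm in diameter, 105 mm tall, origin under its centre; a bystander to be left alone, at the left of the worktop.
Mind the look-alikes: they are no part of the job. What is shaped like the sample_cup but red is not meant.

How it is judged (in metres and radians):
On the way, in this order (a step that is already met when the one before it is completed fails the run):
1. the cup stands upright between the guide rails, wholly in front of the flap, and has been let go (y of sample_cup in the frame of box between -0.015 and 0.015 m and angle between sample_cup's own z axis and vertical below 0.12 rad and x of sample_cup in the frame of box between -0.11 and -0.025 m and height (world z) of sample_cup below 0.005 m and contact force between the fingers and sample_cup below 0.05 N), for 0.2 s.
2. the cup, inside the box, is pressed by the pusher on the sprung stop with more than 5 N (y of sample_cup in the frame of box between -0.015 and 0.015 m and angle between sample_cup's own z axis and vertical below 0.12 rad and x of sample_cup in the frame of box above 0.1 m and contact force between sample_cup and box above 5 N and contact force between pusher and sample_cup above 4 N), for 0.2 s.
At the end, for the whole second after the job is handed in: cup upright (7 degrees) inside the box, its centre over 85 mm behind the flap, within 15 mm of the midline; flap shut within 0.1 rad; pusher flat on the worktop (6 degrees), its face over 10 mm in front of the flap; all released and at rest (y of sample_cup in the frame of box between -0.015 and 0.015 m and angle between sample_cup's own z axis and vertical below 0.12 rad and x of sample_cup in the frame of box above 0.085 m and height (world z) of sample_cup below 0.005 m and linear speed of each of sample_cup, pusher below 0.02 m/s and value of joint flap between -0.1 and 0.1 rad and x of pusher_face in the frame of box below -0.01 m and angle between pusher's own z axis and vertical below 0.1 rad and height (world z) of pusher between -0.005 and 0.008 m); the robot touches nothing.
It fails at once if the cup is pressed on the box or its stop with more than 18 N (contact force between sample_cup and box above 18 N).
It fails at once if the pusher is rammed against the box with more than 20 N (contact force between pusher and box above 20 N).
It fails at once if the cup is tipped over by more than 35 degrees (angle between sample_cup's own z axis and vertical above 0.6 rad).
It fails at once if the open cup or the beaker is moved by more than 25 mm (distance of any of open_cup, beaker_250 from where it was at the start of the episode above 0.025 m).
It also fails if it takes over 72 s, if anything falls off the work surface, if the arm or the gripper's body presses on something with over 40 N, if the wrist force passes 120 N, or if a joint passes its speed limit or range.

## Working session

There is one attempt and no reset: what is moved stays moved. The work goes in short steps, Python scripts to look and compute and a shell command to move; the robot and the scene stay as the last step left them, time stands still between calls to the robot, and variables do not carry over. Pictures are saved under pics/ and viewed, at most 10 in all, crops included, and the job is handed in when it is done.

```bash
mkdir -p pics; ls; python3 - <<'E'
from plant import bot
import cv2,numpy as np
s=bot.get_state(); print(s)
for n in("top","side"):
    p,d=bot.get_image(n); cv2.imwrite(f"pics/{n}0.png",p); np.save(f"pics/{n}0.npy",d)
    c=bot.calibration(n); print(n,c)
E
```

```text
pics
{'time': 0.0, 'q': array([ 1.15399320e+00,  3.42700818e-01,  1.52500842e+00, -4.40427137e-05,
        1.27538023e+00, -1.45974320e-01]), 'qd': array([-0.00050749,  0.00024144,  0.00148818,  0.00033629,  0.00158406,
       -0.00123209]), 'tau': array([ 1.18209326e-03, -4.33682692e+01, -2.46017003e+01, -6.31779727e-06,
        7.61641015e-03, -4.90885498e-05]), 'position': array([140.36934432, 505.74659072, 404.04012635]), 'tool_rot': array([-4.24047168e-01, -3.11246302e+00,  2.27681396e-03]), 'ft_force': array([-0.96478984, -0.85794268,  0.01360578]), 'moment': array([-0.00622648,  0.03159814,  0.01130656]), 'grasp_force': 0.0, 'grip_width': 85.2487105358355}
top {'camera_matrix': array([[539.62430046,   0.        , 321.12058106],
       [  0.        , 539.62430046, 244.16169708],
       [  0.        ,   0.        ,   1.        ]]), 'dist_coeffs': array([-0.02973533,  0.        ,  0.        ,  0.        ,  0.        ]), 'camera_from_world': array([[-2.29931445e-03, -9.99738981e-01, -2.27306818e-02,
         5.81451136e+01],
       [-9.92461717e-01,  5.06668228e-03, -1.22450273e-01,
         5.25687016e+02],
       [ 1.22533481e-01,  2.22777798e-02, -9.92214315e-01,
         1.29854919e+03],
       [ 0.00000000e+00,  0.00000000e+00,  0.00000000e+00,
         1.00000000e+00]])}
side {'camera_matrix': array([[454.39952878,   0.        , 316.4159962 ],
       [  0.        , 454.39952878, 240.86609551],
       [  0.        ,   0.        ,   1.        ]]), 'dist_coeffs': array([-0.07197621,  0.        ,  0.        ,  0.        ,  0.        ]), 'camera_from_world': array([[ 7.42802789e-01, -6.69404198e-01, -1.19179162e-02,
        -3.51043262e+02],
       [-5.47291449e-01, -5.96854902e-01, -5.86716538e-01,
         3.28796765e+02],
       [ 3.85637247e-01,  4.42337254e-01, -8.09704679e-01,
         9.66705320e+02],
       [ 0.00000000e+00,  0.00000000e+00,  0.00000000e+00,
         1.00000000e+00]])}
```

View pics/top0.png

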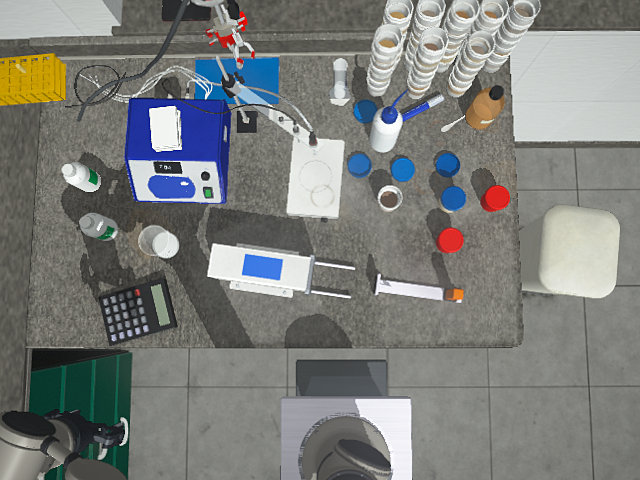

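View pics/side0.png

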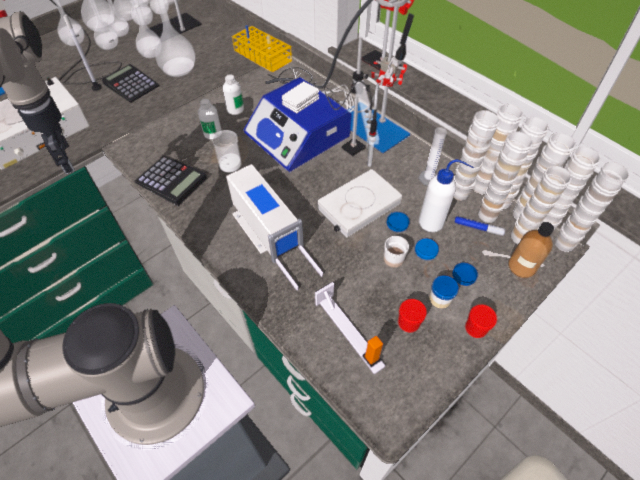

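The top view shows the sample cup at (453,198), the open cup at (390,198), the box with its flap end near (310,270), rails to (355,265/296), and the pusher from its blade at (377,285) to its post at (454,295). I'll measure these with the depth cloud and an enlarged crop.

```bash
cat > h.py <<'E'
from plant import bot
import cv2,numpy as np
def ray(n,uv,z):
    "world xy of pixel(s) uv at height z"
    c=bot.calibration(n);T=c["camera_from_world"];R,t=T[:3,:3],T[:3,3]
    u=cv2.undistortPoints(np.float64(uv).reshape(-1,1,2),c["camera_matrix"],c["dist_coeffs"]).reshape(-1,2)
    d=np.c_[u,np.ones(len(u))]@R; o=-R.T@t
    return o+d*((np.asarray(z)-o[2])/d[:,2])[:,None]
def cloud(n,d):
    c=bot.calibration(n);T=c["camera_from_world"];R,t=T[:3,:3],T[:3,3]
    v,u=np.mgrid[:480,:640]
    q=cv2.undistortPoints(np.stack([u,v],-1).reshape(-1,1,2).astype(float),c["camera_matrix"],c["dist_coeffs"]).reshape(-1,2)
    return ((np.c_[q,np.ones(len(q))]*d.reshape(-1,1)-t)@R).reshape(480,640,3)
E
python3 - <<'E'
from h import *
for n in("top","side"):
    p=cv2.imread(f"pics/{n}0.png");P=cloud(n,np.load(f"pics/{n}0.npy"))
    h=cv2.cvtColor(p,cv2.COLOR_BGR2HSV)
    z=P[...,2]
    def rep(s,m):
        k,l,st,c=cv2.connectedComponentsWithStats(m.astype(np.uint8))
        for i in range(1,k):
            if st[i,4]>15:
                q=P[l==i];b=cv2.minAreaRect(q[:,:2].astype(np.float32))
                print(n,s,st[i],q.mean(0).round(1),"rect",np.round(b[0],1),np.round(b[1],1),round(b[2],1))
    reg=(P[...,0]>250)&(P[...,0]<720)&(P[...,1]<250)&(P[...,1]>-420)
    blue=(h[...,0]>95)&(h[...,0]<125)&(h[...,1]>150)
    rep("bluecup",reg&blue&(z>48)&(z<75))
    rep("orange",reg&(h[...,0]<20)&(h[...,1]>180)&(z>85)&(z<115))
    rep("boxtop",reg&(z>104)&(z<122)&~((h[...,0]<20)&(h[...,1]>180)))
    rep("blade",reg&(z>42)&(z<70)&~blue)
    rep("base/rail",reg&(z>5)&(z<24)&(P[...,0]<430))
p=cv2.imread("pics/top0.png")[225:315,190:480]
cv2.imwrite("pics/c1.png",cv2.resize(p,None,fx=2.75,fy=2.75,interpolation=cv2.INTER_CUBIC))
E
```

```text
top bluecup [441 186  25  25 459] [ 634.2 -265.7   61.5] rect [ 634.6 -266.1] [59.2 57.9] 19.3
top orange [453 289  10  10  89] [ 400.7 -260.6   99.5] rect [ 401.4 -259.8] [22.3 21. ] 89.8
top boxtop [ 237  247   78   47 2571] [459.4 161.7 111.5] rect [456.6 163.9] [179.4  89.3] 83.5
top blade [484 185  26  26 522] [ 634.9 -371.    60.8] rect [ 636.8 -372.4] [59.6 61.9] 45.4
top blade [378 186  25  24 124] [ 640.7 -114.1   54.3] rect [ 637.5 -113.1] [56.3 58.2] 1.7
top blade [440 191   5  17  24] [ 630.4 -238.3   55.3] rect [ 632.2 -238.7] [38.2  9.4] 4.4
top blade [330 195   6  10  18] [634.8  27.3  43.7] rect [636.8  27. ] [23.   8.7] 12.2
top blade [437 228  26  25 521] [ 530.8 -254.2   60.9] rect [ 531.2 -254.6] [60.1 58.7] 87.1
top blade [374 274  10  21 103] [426.1 -79.7  54.2] rect [425.6 -83.8] [20.  48.8] 82.0
top blade [447 289   6  11  29] [ 399.4 -248.8   55.6] rect [ 401.4 -250. ] [24.2  6.3] 0.9
top base/rail [248 284   8   7  22] [423.3 233.    7.6] rect [422.1 231.3] [17.7 15.2] 89.3
top base/rail [254 285  25  12  73] [414.6 196.2   7.4] rect [415.7 194.6] [60.7 21.1
[... 1810 characters left out ...]
ect [425.4 -82.9] [20.9 48.5] 82.5
side blade [448 289  11  12  16] [ 633.6 -294.8   55.9] rect [ 634.  -294.1] [ 5.6 29.7] 87.9
side blade [399 299  28  27 581] [ 527.7 -258.3   61.9] rect [ 530.4 -256.9] [59.9 58.5] 58.6
side blade [468 305  29  27 603] [ 631.3 -373.1   61.7] rect [ 634.2 -372.9] [57.7 59.8] 48.4
side blade [366 348  16  12  76] [ 393.4 -266.6   56.3] rect [ 394.1 -266.5] [16.2 31.2] 35.2
side base/rail [240 219  31  35 297] [414.8 181.7   9. ] rect [412.2 180.4] [141.1  22.6] 81.8
side base/rail [271 253  28  37 161] [404.4  40.8  14.9] rect [404.5  42.5] [118.1  27.7] 76.5
side base/rail [315 296  70  77 979] [ 408.3 -183.6   11.8] rect [ 410.5 -182.3] [217.7  37.7] 84.8
```

View pics/c1.png

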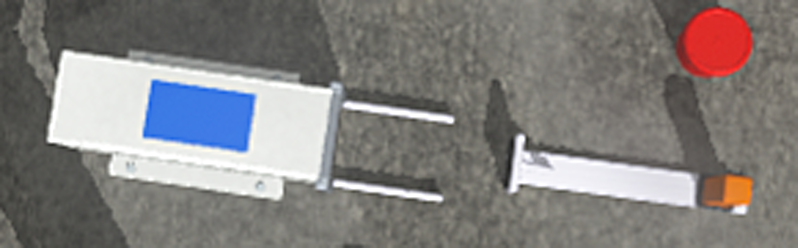

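Crop: rails run (343,104)→(453,120) and (332,184)→(442,199). The pusher is already almost collinear with the channel.

```bash
cat >> h.py <<'E'
from scipy.spatial.transform import Rotation as R_
def go(xy,z,psi):
    "shift (cm, tool axes now) and turn still to do to put the grasp point at xy,z, tool y at yaw psi"
    s=bot.get_state();R=R_.from_rotvec(s["tool_rot"])
    c,q=np.cos(psi),np.sin(psi)
    T=R_.from_matrix(np.array([[-q,c,0],[c,q,0],[0,0,-1]]).T.reshape(3,3).T)
    d=np.array([xy[0],xy[1],z+155])-s["position"]
    print("shift now-axes",(R.inv().apply(d)/10).round(2),"target-axes",(T.inv().apply(d)/10).round(2),"turn",(R.inv()*T).as_rotvec().round(3),
      "t",round(s["time"],2),"F",s["ft_force"].round(1),"w",round(s["grip_width"],1))
E
python3 - <<'E'
from h import *
f=lambda a:np.array(a)/2.75+[190,225]
r=ray("top",f([(343,104),(453,120),(332,184),(442,199)]),16);print("rails",r.round(1))
t=ray("top",f([(62,50),(48,143),(333,84),(320,187)]),112);print("roof",t.round(1))
b=ray("top",f([(519,136),(511,192)]),58);print("blade",b.round(1))
m0=(r[0]+r[2])/2;m1=(r[1]+r[3])/2;print("mid",m0,m1,np.degrees(np.arctan2(*(m0-m1)[[1,0]])))
v=(t[2]+t[3]-t[0]-t[1])/2;print("roof yaw",np.degrees(np.arctan2(-v[1],-v[0])),(t[2]+t[3])/2)
M=np.array([[-0.990,0],[0,0]])
go((634,-266),200,-0.14)
E
```

```text
rails [[481.3  72.6  16. ]
 [466.4 -26.7  16. ]
 [409.1  82.6  16. ]
 [395.4 -16.2  16. ]]
roof [[519.7 307.9 112. ]
 [440.8 318.  112. ]
 [489.7  77.7 112. ]
 [403.3  88.6 112. ]]
blade [[448.9 -82.4  58. ]
 [400.2 -74.8  58. ]]
mid [445.19483749  77.59157241  16.        ] [430.8663982 -21.4444283  16.       ] 81.76762129004987
roof yaw 81.64088420959581 [446.50964271  83.14650306 112.        ]
shift now-axes [-68.21 -61.15   4.98] target-axes [-69.53  59.65   4.91] turn [-1.00e-03  1.00e-03  1.44e+00] t 0.1 F [ 0.3 -0.2  0.4] w 85.4
```

```bash
python3 -m pendant '[[[0,0,0],[0,0,0.12]],[[0,0,0],[0,0,0.12]],[[0,0,0],[0,0,0.12]],[[0,0,0],[0,0,0.12]],[[0,0,0],[0,0,0.12]],[[0,0,0],[0,0,0.12]],[[0,0,0],[0,0,0.12]],[[0,0,0],[0,0,0.12]],[[0,0,0],[0,0,0.12]],[[0,0,0],[0,0,0.12]]]' 1 
python3 -m pendant '[[[0,0,0],[0,0,0.12]],[[0,0,0],[0,0,0.12]],[[-3,2.6,0],[0,0,0]],[[-3,2.6,0],[0,0,0]],[[-3,2.6,0],[0,0,0]],[[-3,2.6,0],[0,0,0]],[[-3,2.6,0],[0,0,0]],[[-3,2.6,0],[0,0,0]],[[-3,2.6,0],[0,0,0]],[[-3,2.6,0],[0,0,0]]]'
python3 -m pendant '[[[-3,2.6,0],[0,0,0]],[[-3,2.6,0],[0,0,0]],[[-3,2.6,0],[0,0,0]],[[-3,2.6,0],[0,0,0]],[[-3,2.6,0],[0,0,0]],[[-3,2.6,0],[0,0,0]],[[-3,2.6,0],[0,0,0]],[[-3,2.6,0],[0,0,0]],[[-3,2.6,0],[0,0,0]],[[-3,2.6,0],[0,0,0]]]'
python3 -c "
from h import *
go((634,-266),150,-0.145)"
```

```text
time: 0.93
position: [140.4, 505.8, 404.3]
tool_rot: [2.114, 2.323, -0.001]
ft_force: [0.5, -0.3, 0.4]
grip_width: 85.2
grasp_force: 0.0
time: 1.77
position: [313.2, 237.4, 404.6]
tool_rot: [-2.371, -2.061, 0.0]
ft_force: [1.1, 0.8, -0.7]
grip_width: 85.6
grasp_force: 0.0
time: 2.6
position: [529.1, -96.1, 404.3]
tool_rot: [-2.371, -2.06, 0.0]
ft_force: [0.9, 0.2, 0.6]
grip_width: 85.6
grasp_force: 0.0
shift now-axes [-15.36  12.77   9.91] target-axes [-15.3   12.83   9.93] turn [-0.001 -0.     0.005] t 2.6 F [0.9 0.2 0.6] w 85.6
```

```bash
python3 -m pendant '[[[-3,2.5,1.9],[0,0,0.005]],[[-3,2.5,2],[0,0,0]],[[-3,2.6,2],[0,0,0]],[[-3.1,2.6,2],[0,0,0]],[[-3.2,2.6,2],[0,0,0]],[[0,0,0],[0,0,0]],[[0,0,0],[0,0,0]]]'
python3 - <<'E'
from h import *
go((634,-266),40,-0.145)
p,d=bot.get_image("side");a=p[200:350,340:520]
q,d=bot.get_image("top");b=q[120:270,370:550]
cv2.imwrite("pics/g1.png",cv2.resize(np.hstack([a,b]),None,fx=2.2,fy=2.2,interpolation=cv2.INTER_CUBIC))
E
```

```text
time: 3.18
position: [626.4, -254.6, 308.1]
tool_rot: [-2.375, -2.048, 0.003]
ft_force: [-0.1, 0.6, 0.8]
grip_width: 85.7
grasp_force: 0.0
shift now-axes [-1.04  0.99 11.3 ] target-axes [-1.01  0.92 11.31] turn [-0.006 -0.002 -0.002] t 3.18 F [-0.1  0.6  0.8] w 85.7
```

View pics/g1.png

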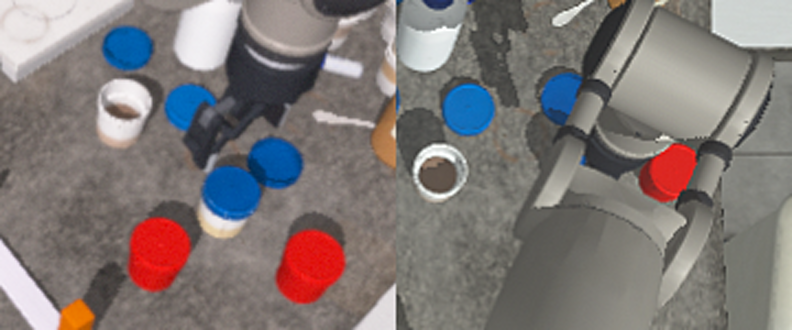

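```bash
python3 -m pendant '[[[0,0,0],[0,0,0]],[[-0.5,0.5,0.5],[0,0,0]],[[-0.5,0.4,0.5],[0,0,0]],[[0,0,2],[0,0,0]],[[0,0,0],[0,0,0]],[[0,0,0],[0,0,0]]]'
python3 - <<'E'
from h import *
go((634,-266),40,-0.145)
print(ray("top",[(447,163)],14))
E
```

```text
time: 3.78
position: [633.7, -263.9, 281.1]
tool_rot: [-2.374, -2.053, 0.001]
ft_force: [0.7, -0.5, 0.0]
grip_width: 85.4
grasp_force: 0.0
shift now-axes [-0.21  0.08  8.61] target-axes [-0.2   0.06  8.61] turn [-0.002 -0.001  0.   ] t 3.78 F [ 0.7 -0.5  0. ] w 85.4
[[ 734.51732927 -263.96603995   14.        ]]
```

```bash
python3 -m pendant '[[[-0.2,0.1,2],[0,0,0]],[[0,0,2],[0,0,0]],[[0,0,2],[0,0,0]],[[0,0,1.6],[0,0,0]],[[0,0,1],[0,0,0]],[[0,0,0],[0,0,0]],[[0,0,0],[0,0,0]]]'
python3 -m pendant '[[[0,0,0],[0,0,0]],[[0,0,0],[0,0,0]],[[0,0,0],[0,0,0]],[[0,0,0],[0,0,0]],[[0,0,0],[0,0,0]],[[0,0,0],[0,0,0]],[[0,0,0],[0,0,0]],[[0,0,0],[0,0,0]],[[0,0,0],[0,0,0]],[[0,0,0],[0,0,0]]]' -1 25
python3 -m pendant '[[[0,0,-0.5],[0,0,0]],[[0,0,-2],[0,0,0]],[[0,0,-2],[0,0,0]],[[0,0,-2],[0,0,0]],[[0,0,-2],[0,0,0]],[[0,0,-2],[0,0,0]],[[0,0,0],[0,0,0]],[[0,0,0],[0,0,0]]]'
python3 - <<'E'
from h import *
go((436.8,18.2),100,-0.145)
E
```

```text
time: 4.37
position: [634.9, -266.3, 196.7]
tool_rot: [2.376, 2.055, 0.0]
ft_force: [-0.2, -0.5, -0.2]
grip_width: 85.5
grasp_force: 0.0
time: 5.2
position: [635.0, -266.4, 197.8]
tool_rot: [2.375, 2.053, 0.001]
ft_force: [-1.6, -0.2, 6.5]
grip_width: 56.7
grasp_force: 27.1
time: 5.87
position: [634.7, -266.3, 302.0]
tool_rot: [2.375, 2.053, 0.001]
ft_force: [0.2, -0.8, -1.8]
grip_width: 57.0
grasp_force: 27.2
shift now-axes [ 25.3  -23.7    4.63] target-axes [ 25.29 -23.69   4.7 ] turn [0.002 0.001 0.   ] t 5.87 F [ 0.2 -0.8 -1.8] w 57.0
```

```bash
python3 -m pendant '[[[1.5,-1.4,0],[0,0,0]],[[2.7,-2.5,0],[0,0,0]],[[2.7,-2.5,0],[0,0,0]],[[2.7,-2.5,0],[0,0,0]],[[2.7,-2.5,0],[0,0,0]],[[2.7,-2.5,0],[0,0,0]],[[2.7,-2.5,0],[0,0,0]],[[2.7,-2.5,0],[0,0,0]],[[2.7,-2.5,0],[0,0,0]],[[1.5,-1.4,0],[0,0,0]]]'
python3 -m pendant '[[[0.7,-0.8,0],[0,0,0]],[[0,0,2],[0,0,0]],[[0,0,2],[0,0,0]],[[0,0,0],[0,0,0]],[[0,0,0],[0,0,0]],[[0,0,0],[0,0,0]],[[0,0,0],[0,0,0]]]'
python3 - <<'E'
from h import *
go((436.8,18.2),43,-0.145)
p,d=bot.get_image("side");a=p[180:330,200:380]
q,d=bot.get_image("top");b=q[200:350,260:440]
cv2.imwrite("pics/g2.png",cv2.resize(np.hstack([a,b]),None,fx=2.2,fy=2.2,interpolation=cv2.INTER_CUBIC))
E
```

```text
time: 6.7
position: [441.4, 12.6, 299.5]
tool_rot: [-2.372, -2.053, 0.005]
ft_force: [-0.3, 0.5, -0.7]
grip_width: 56.8
grasp_force: 27.4
time: 7.28
position: [438.2, 17.8, 261.7]
tool_rot: [2.376, 2.053, 0.001]
ft_force: [0.3, 0.8, -1.3]
grip_width: 57.2
grasp_force: 27.5
shift now-axes [ 0.02 -0.15  6.37] target-axes [ 0.02 -0.14  6.37] turn [ 0.001 -0.    -0.001] t 7.28 F [ 0.3  0.8 -1.3] w 57.2
```

View pics/g2.png

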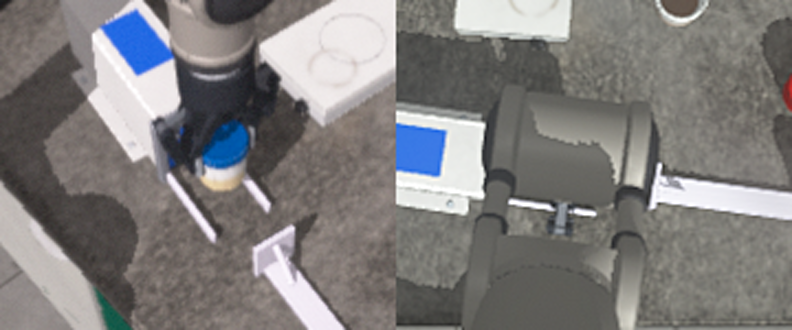

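```bash
python3 -m pendant '[[[0,-0.1,1.5],[0,0,0]],[[0,0,1.5],[0,0,0]],[[0,0,1],[0,0,0]],[[0,0,0.5],[0,0,0]],[[0,0,0.5],[0,0,0]],[[0,0,0],[0,0,0]],[[0,0,0],[0,0,0]],[[0,0,0],[0,0,0]]]'
python3 -m pendant '[[[0,0,0.4],[0,0,0]],[[0,0,0.3],[0,0,0]],[[0,0,0.3],[0,0,0]],[[0,0,0],[0,0,0]],[[0,0,0],[0,0,0]]]'
python3 - <<'E'
from h import *
go((436.8,18.2),43,-0.145)
p,d=bot.get_image("side");a=p[190:290,240:340]
cv2.imwrite("pics/g3.png",cv2.resize(a,None,fx=5,fy=5,interpolation=cv2.INTER_CUBIC))
E
```

```text
time: 8.05
position: [436.9, 18.3, 211.6]
tool_rot: [2.376, 2.054, 0.001]
ft_force: [-0.1, 0.2, -1.4]
grip_width: 56.9
grasp_force: 27.5
time: 8.47
position: [436.6, 18.3, 200.9]
tool_rot: [-2.376, -2.054, 0.0]
ft_force: [0.1, -0.3, -0.9]
grip_width: 57.0
grasp_force: 27.5
shift now-axes [-0.01  0.02  0.29] target-axes [-0.01  0.02  0.29] turn [-0.001 -0.     0.   ] t 8.47 F [ 0.1 -0.3 -0.9] w 57.0
```

View pics/g3.png

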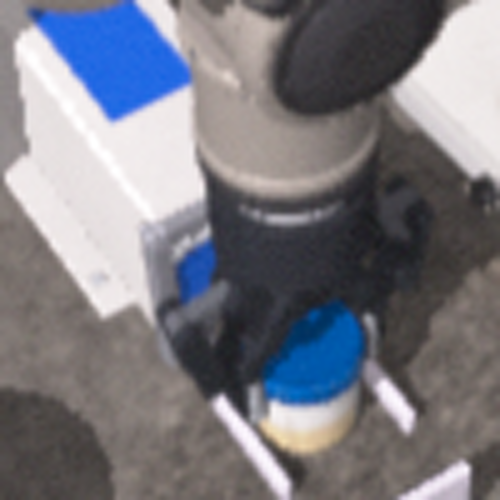

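```bash
python3 -m pendant '[[[0,0,0.2],[0,0,0]],[[0,0,0],[0,0,0]],[[0,0,0],[0,0,0]]]'
python3 -m pendant '[[[0,0,0.1],[0,0,0]],[[0,0,0],[0,0,0]],[[0,0,0],[0,0,0]]]'
```

```text
time: 8.77
position: [436.7, 18.3, 199.0]
tool_rot: [-2.376, -2.055, 0.0]
ft_force: [0.1, 0.2, -0.6]
grip_width: 57.0
grasp_force: 27.5
time: 9.02
position: [436.6, 18.3, 198.0]
tool_rot: [-2.376, -2.055, -0.0]
ft_force: [-0.2, 0.8, -2.0]
grip_width: 56.6
grasp_force: 27.5
```

```bash
python3 -m pendant '[[[0,0,0.1],[0,0,0]],[[0,0,0],[0,0,0]],[[0,0,0],[0,0,0]]]'
python3 -m pendant '[[[0,0,0.1],[0,0,0]],[[0,0,0],[0,0,0]],[[0,0,0],[0,0,0]]]'
```

```text
time: 9.27
position: [436.6, 18.4, 197.7]
tool_rot: [2.376, 2.055, 0.001]
ft_force: [-2.6, 0.5, 8.4]
grip_width: 57.0
grasp_force: 28.4
time: 9.52
position: [436.6, 18.4, 197.6]
tool_rot: [2.376, 2.054, 0.001]
ft_force: [-6.0, -0.1, 21.6]
grip_width: 57.3
grasp_force: 29.6
```

```bash
python3 -m pendant '[[[0,0,-0.15],[0,0,0]],[[0,0,0],[0,0,0]],[[0,0,0],[0,0,0]]]'
python3 -m pendant '[[[0,0,0],[0,0,0]],[[0,0,0],[0,0,0]],[[0,0,0],[0,0,0]],[[0,0,0],[0,0,0]],[[0,0,0],[0,0,0]],[[0,0,0],[0,0,0]],[[0,0,0],[0,0,0]],[[0,0,0],[0,0,0]]]' 1
python3 -m pendant '[[[0,0,-0.5],[0,0,0]],[[0,0,-1.5],[0,0,0]],[[0,0,-2],[0,0,0]],[[0,0,-3],[0,0,0]],[[0,0,-3],[0,0,0]],[[0,0,-2],[0,0,0]]]'
python3 -c "
from h import *
go((400.5,-261),130,-0.14)"
```

```text
time: 9.77
position: [436.8, 18.4, 197.7]
tool_rot: [2.376, 2.055, 0.001]
ft_force: [-1.0, 0.2, 4.5]
grip_width: 57.2
grasp_force: 28.2
time: 10.43
position: [436.7, 18.3, 197.6]
tool_rot: [-2.377, -2.055, -0.0]
ft_force: [0.1, -0.1, -0.6]
grip_width: 85.1
grasp_force: 0.0
time: 10.93
position: [436.8, 18.3, 320.4]
tool_rot: [2.375, 2.053, 0.003]
ft_force: [1.4, -0.0, 0.6]
grip_width: 85.7
grasp_force: 0.0
shift now-axes [-28.16   0.44   3.54] target-axes [-28.17   0.31   3.54] turn [ 0.003 -0.    -0.005] t 10.93 F [ 1.4 -0.   0.6] w 85.7
```

```bash
python3 -m pendant '[[[-2,0,0],[0,0,0]],[[-3.4,0.1,0],[0,0,0]],[[-3.4,0.1,0],[0,0,0]],[[-3.4,0.1,0],[0,0,0]],[[-3.4,0,0],[0,0,0]],[[-3.4,0,0],[0,0,0]],[[-3.4,0,0],[0,0,0]],[[-3.4,0,0],[0,0,0]],[[-2.3,0,0],[0,0,0]],[[0,0,1.5],[0,0,-0.005]]]'
python3 -m pendant '[[[0,0,1.4],[0,0,0]],[[0,0,0],[0,0,0]],[[0,0,0],[0,0,0]],[[0,0,0],[0,0,0]]]'
python3 - <<'E'
from h import *
go((400.5,-261),78,-0.14)
q,d=bot.get_image("top");a=q[225:315,260:480];P=cloud("top",d)
p,d2=bot.get_image("side");b=p[220:380,230:430]
a=cv2.resize(a,(792,324),interpolation=cv2.INTER_CUBIC)
b=cv2.resize(b,(340,272),interpolation=cv2.INTER_CUBIC)
c=np.zeros((600,792,3),np.uint8);c[:324]=a;c[324:596,:340]=b;cv2.imwrite("pics/g4.png",c)
h=cv2.cvtColor(q,cv2.COLOR_BGR2HSV);m=(h[...,0]>95)&(h[...,0]<125)&(h[...,1]>150)&(P[...,2]>52)&(P[...,2]<70)&(abs(P[...,1]-18)<60)
print("cup",P[m].mean(0),cv2.minAreaRect(P[m][:,:2].astype(np.float32)))
E
```

```text
time: 11.77
position: [399.1, -264.6, 304.9]
tool_rot: [2.369, 2.051, -0.0]
ft_force: [0.0, 0.9, 0.4]
grip_width: 85.3
grasp_force: 0.0
time: 12.1
position: [399.2, -260.0, 289.3]
tool_rot: [2.37, 2.061, 0.0]
ft_force: [0.2, 0.2, 1.2]
grip_width: 85.3
grasp_force: 0.0
shift now-axes [-0.07  0.14  5.63] target-axes [-0.08  0.14  5.63] turn [0.001 0.    0.   ] t 12.1 F [0.2 0.2 1.2] w 85.3
cup [437.15718236  17.95949136  61.30522651] ((437.1358337402344, 17.76617431640625), (56.00740051269531, 56.1318473815918), 44.55598068237305)
```

View pics/g4.png

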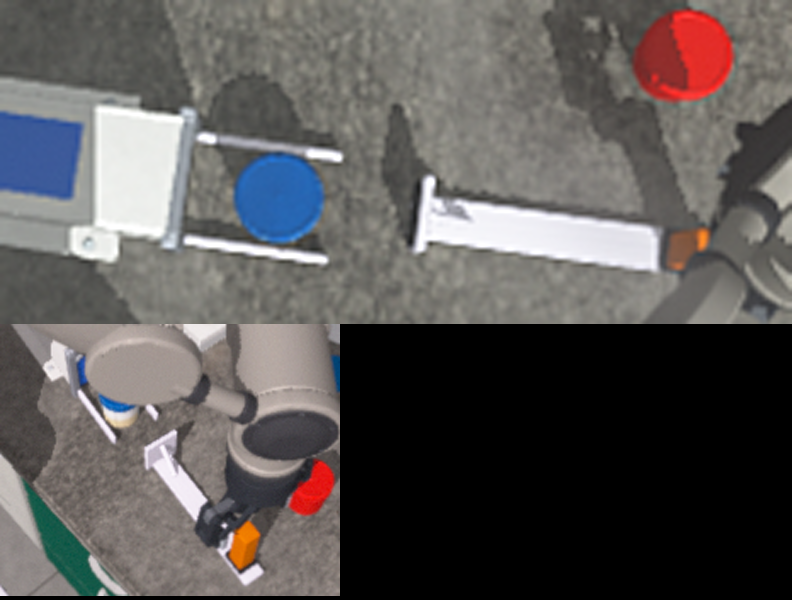

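The cup stands centred between the rails at (280,198), and the blade at (424,214) is nearly in line with it. Now I'll grip the post.

```bash
python3 -m pendant '[[[0,0.1,1.5],[0,0,0]],[[0,0,1.5],[0,0,0]],[[0,0,1.5],[0,0,0]],[[0,0,1],[0,0,0]],[[0,0,0],[0,0,0]],[[0,0,0],[0,0,0]]]'
python3 -m pendant '[[[0,0,0],[0,0,0]],[[0,0,0],[0,0,0]],[[0,0,0],[0,0,0]],[[0,0,0],[0,0,0]],[[0,0,0],[0,0,0]],[[0,0,0],[0,0,0]],[[0,0,0],[0,0,0]],[[0,0,0],[0,0,0]],[[0,0,0],[0,0,0]],[[0,0,0],[0,0,0]]]' -1 80
python3 -m pendant '[[[0,0,0],[0,0,0]],[[0,0,0],[0,0,0]],[[0,0,0],[0,0,0]],[[0,0,0],[0,0,0]]]'
```

```text
time: 12.7
position: [400.3, -260.2, 233.9]
tool_rot: [2.371, 2.061, 0.0]
ft_force: [0.2, -1.0, -0.7]
grip_width: 85.4
grasp_force: 0.0
time: 13.53
position: [400.2, -260.5, 234.1]
tool_rot: [2.371, 2.06, 0.0]
ft_force: [-0.2, 0.8, 6.2]
grip_width: 23.0
grasp_force: 79.0
time: 13.87
position: [400.2, -260.5, 234.1]
tool_rot: [2.37, 2.06, 0.0]
ft_force: [-0.5, 0.0, 5.6]
grip_width: 23.1
grasp_force: 79.0
```

```bash
python3 -m pendant '[[[0,0,-0.1],[0,0,0]],[[0,0,-0.1],[0,0,0]],[[0,-0.2,0],[0,0,0.005]],[[0,-0.2,0],[0,0,0]],[[1,0,0],[0,0,0]],[[1,0,0],[0,0,0]],[[1,0,0],[0,0,0]],[[0.5,0,0],[0,0,0]],[[0,0,0],[0,0,0]],[[0,0,0],[0,0,0]]]'
python3 - <<'E'
from h import *
go((400.5,-261),78,-0.145)
q,d=bot.get_image("top");a=q[235:310,280:440]
p,d2=bot.get_image("side");b=p[230:320,240:350]
a=cv2.resize(a,None,fx=5,fy=5,interpolation=cv2.INTER_CUBIC)
b=cv2.resize(b,None,fx=2.4,fy=2.4,interpolation=cv2.INTER_CUBIC)
c=np.zeros((600,800,3),np.uint8);c[:375]=a;c[380:380+len(b),:b.shape[1]]=b;cv2.imwrite("pics/g5.png",c)
E
```

```text
time: 14.7
position: [401.4, -224.6, 235.6]
tool_rot: [2.375, 2.056, 0.0]
ft_force: [0.2, -0.1, -2.1]
grip_width: 23.3
grasp_force: 78.3
shift now-axes [-3.62  0.44  0.26] target-axes [-3.62  0.44  0.26] turn [0.    0.    0.001] t 14.7 F [ 0.2 -0.1 -2.1] w 23.3
```

View pics/g5.png

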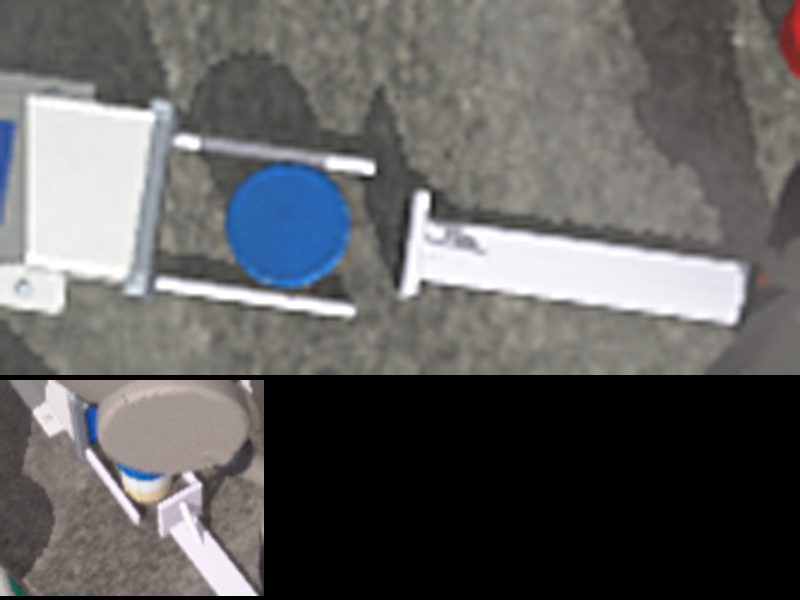

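```bash
python3 - <<'E'
from h import *
f=lambda a:np.array(a)/5+[280,235]
r=ray("top",f([(176,142),(374,167),(158,284),(354,311)]),16)
b=ray("top",f([(422,191),(407,295)]),60)
e=ray("top",f([(435,223),(427,283),(747,263),(737,325)]),12)
m0=(r[0]+r[2])/2;m1=(r[1]+r[3])/2;u=(m0-m1)/np.linalg.norm(m0-m1)
print(m1,"yaw",np.degrees(np.arctan2(u[1],u[0])))
lat=lambda p:(np.cross(u[:2],(p-m1)[:2])).round(1)
print("blade lat",lat(b.mean(0)),"base front",lat((e[0]+e[1])/2),"rear",lat((e[2]+e[3])/2),"along",(b.mean(0)-m1)@u)
E
```

```text
[431.36075545 -21.62886562  16.        ] yaw 82.27300947061566
blade lat 1.2 base front 2.4 rear 2.5 along -22.904641684541414<stdin>:8: DeprecationWarning: Arrays of 2-dimensional vectors are deprecated. Use arrays of 3-dimensional vectors instead. (deprecated in NumPy 2.0)
```

```bash
python3 -m pendant '[[[0.4,0.15,0],[0,0,0]],[[0.8,0,0],[0,0,0]],[[0.8,0,0],[0,0,0]],[[0.6,0,0],[0,0,0]],[[0.6,0,0],[0,0,0]],[[0.6,0,0],[0,0,0]],[[0.6,0,0],[0,0,0]],[[0.6,0,0],[0,0,0]],[[0.6,0,0],[0,0,0]],[[0.6,0,0],[0,0,0]]]'
python3 -m pendant '[[[0.6,0,0],[0,0,0]],[[0.6,0,0],[0,0,0]],[[0.6,0,0],[0,0,0]],[[0.6,0,0],[0,0,0]],[[0.6,0,0],[0,0,0]]]'
python3 - <<'E'
from h import *
go((396.2+346.6*.1444-190*.1444,-260.5+346.6*.9895-190*.9895),80,-0.145)
E
```

```text
time: 15.63
position: [411.6, -163.4, 235.6]
tool_rot: [2.376, 2.055, 0.0]
ft_force: [-0.6, 0.3, -2.6]
grip_width: 23.4
grasp_force: 78.4
time: 16.05
position: [416.1, -134.0, 235.7]
tool_rot: [2.376, 2.054, -0.0]
ft_force: [-0.4, -4.6, -1.2]
grip_width: 23.4
grasp_force: 78.4
shift now-axes [ 2.85 -0.14  0.07] target-axes [ 2.85 -0.14  0.07] turn [0.001 0.001 0.   ] t 16.05 F [-0.4 -4.6 -1.2] w 23.4
```

```bash
for i in 1 ; do python3 -m pendant '[[[0.6,0,0],[0,0,0]],[[0.6,0,0],[0,0,0]],[[0.6,0,0],[0,0,0]],[[0.6,0,0],[0,0,0]],[[0.6,0,0],[0,0,0]],[[0.6,0,0],[0,0,0]],[[0.6,0,0],[0,0,0]]]'
python3 -m pendant '[[[0.6,0,0],[0,0,0]],[[0.6,0,0],[0,0,0]],[[0.6,0,0],[0,0,0]],[[0.6,0,0],[0,0,0]],[[0.6,0,0],[0,0,0]],[[0.4,0,0],[0,0,0]],[[0,0,0],[0,0,0]],[[0,0,0],[0,0,0]]]'; done
python3 - <<'E'
from h import *
go((396.2+346.6*.1444-190*.1444,-260.5+346.6*.9895-190*.9895),80,-0.145)
q,d=bot.get_image("top");a=q[225:315,200:400]
p,d2=bot.get_image("side");b=p[200:320,200:350]
a=cv2.resize(a,None,fx=4,fy=4,interpolation=cv2.INTER_CUBIC)
b=cv2.resize(b,None,fx=1.9,fy=1.9,interpolation=cv2.INTER_CUBIC)
c=np.zeros((600,800,3),np.uint8);c[:360]=a;c[365:365+len(b),:b.shape[1]]=b;cv2.imwrite("pics/g6.png",c)
E
```

```text
time: 16.63
position: [422.0, -92.0, 235.5]
tool_rot: [-2.376, -2.055, -0.0]
ft_force: [-0.4, -3.2, -1.3]
grip_width: 23.2
grasp_force: 78.4
time: 17.3
position: [426.8, -58.6, 235.4]
tool_rot: [-2.375, -2.055, -0.0]
ft_force: [0.8, -0.3, -1.0]
grip_width: 23.4
grasp_force: 78.3
shift now-axes [-4.76 -0.11  0.04] target-axes [-4.76 -0.11  0.04] turn [-0.001 -0.001  0.   ] t 17.3 F [ 0.8 -0.3 -1. ] w 23.4
```

View pics/g6.png

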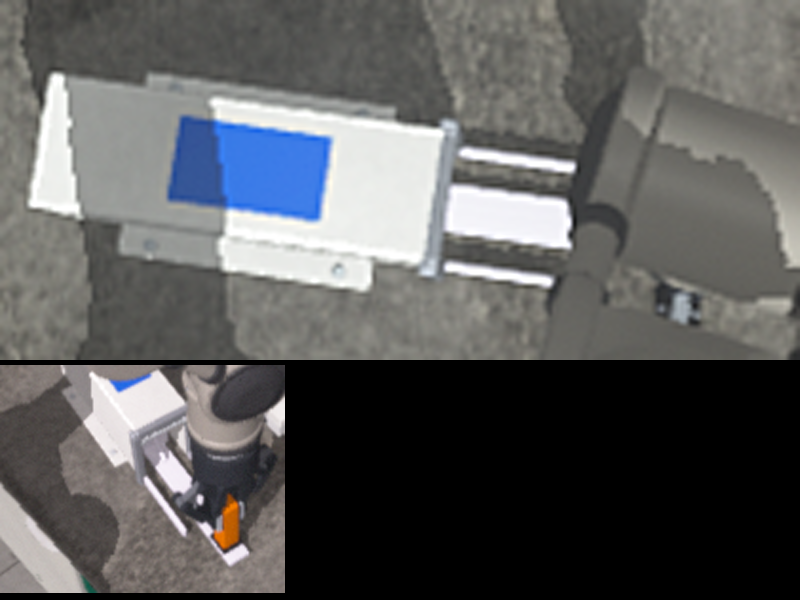

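```bash
python3 -m pendant '[[[0.3,0,0],[0,0,0]],[[0.3,0,0],[0,0,0]],[[0.3,0,0],[0,0,0]],[[0.3,0,0],[0,0,0]],[[0.3,0,0],[0,0,0]],[[0.3,0,0],[0,0,0]],[[0.3,0,0],[0,0,0]],[[0,0,0],[0,0,0]]]'
python3 -m pendant '[[[0.2,0,0],[0,0,0]],[[0.2,0,0],[0,0,0]],[[0.2,0,0],[0,0,0]],[[0,0,0],[0,0,0]]]'
python3 -m pendant '[[[0,0,0],[0,0,0]],[[0,0,0],[0,0,0]]]'
```

```text
time: 18.07
position: [429.9, -37.7, 235.5]
tool_rot: [-2.376, -2.055, -0.0]
ft_force: [-0.2, 0.0, -2.5]
grip_width: 23.3
grasp_force: 78.3
time: 18.4
position: [430.7, -32.0, 235.4]
tool_rot: [-2.376, -2.055, 0.0]
ft_force: [0.2, -1.0, -3.2]
grip_width: 23.2
grasp_force: 78.4
time: 18.57
position: [430.7, -32.1, 235.4]
tool_rot: [-2.376, -2.054, -0.0]
ft_force: [0.8, 1.3, -4.6]
grip_width: 23.0
grasp_force: 78.4
```

Face is at about +74 mm. Next I'll feel for the stop in 4–5 mm steps.

```bash
python3 -m pendant '[[[0.15,0,0],[0,0,0]],[[0.15,0,0],[0,0,0]],[[0.15,0,0],[0,0,0]]]'|sed -n '1,2p;4p'
python3 -m pendant '[[[0,0,0],[0,0,0]]]'|sed -n '4p'
python3 -m pendant '[[[0,0,0],[0,0,0]]]'|sed -n '4p'
```

```text
time: 18.82
position: [431.5, -27.9, 235.6]
ft_force: [-0.2, -1.1, -3.2]
ft_force: [0.2, -1.1, -3.4]
ft_force: [-0.6, -0.3, -3.1]
```

```bash
python3 -m pendant '[[[0.15,0,0],[0,0,0]],[[0.15,0,0],[0,0,0]],[[0.15,0,0],[0,0,0]]]'|sed -n '1,2p;4p'
python3 -m pendant '[[[0,0,0],[0,0,0]]]'|sed -n '4p'
python3 -m pendant '[[[0,0,0],[0,0,0]]]'|sed -n '4p'
```

```text
time: 19.23
position: [432.2, -23.3, 235.7]
ft_force: [0.6, -0.8, -1.9]
ft_force: [0.4, -0.2, -1.2]
ft_force: [-0.7, -0.4, -2.2]
```

```bash
python3 -m pendant '[[[0.15,0,0],[0,0,0]],[[0.15,0,0],[0,0,0]],[[0.15,0,0],[0,0,0]],[[0.15,0,0],[0,0,0]]]'|sed -n '1,2p;4p'
python3 -m pendant '[[[0,0,0],[0,0,0]]]'|sed -n '4p'
```

```text
time: 19.73
position: [433.0, -17.4, 235.6]
ft_force: [-0.6, -0.7, -1.0]
ft_force: [-0.3, 0.4, -2.4]
```

```bash
python3 -c "
from h import *
print(bot.get_state()['ft_force'])"; python3 -m pendant '[[[0.15,0,0],[0,0,0]],[[0.15,0,0],[0,0,0]],[[0.1,0,0],[0,0,0]]]'|sed -n '1,2p;4p'
python3 -m pendant '[[[0,0,0],[0,0,0]]]'|sed -n '4p'
```

```text
[-0.26824847  0.42968851 -2.44662091]
time: 20.07
position: [433.6, -13.8, 235.7]
ft_force: [-0.0, -6.0, -0.8]
ft_force: [-0.5, -4.7, -0.7]
```

The stop is felt at 4.7 N. I'll add pressure in small steps.

```bash
python3 -m pendant '[[[0.1,0,0],[0,0,0]],[[0.1,0,0],[0,0,0]],[[0,0,0],[0,0,0]]]'|sed -n '1,2p;4p'
python3 -m pendant '[[[0,0,0],[0,0,0]]]'|sed -n '4p'
```

```text
time: 20.4
position: [434.0, -12.1, 235.8]
ft_force: [-0.9, -8.2, -0.3]
ft_force: [-0.6, -6.7, -0.8]
```

```bash
python3 -m pendant '[[[0.1,0,0],[0,0,0]],[[0.1,0,0],[0,0,0]],[[0.05,0,0],[0,0,0]]]'|sed -n '1,2p;4p'
for i in 1 2; do python3 -m pendant '[[[0,0,0],[0,0,0]],[[0,0,0],[0,0,0]],[[0,0,0],[0,0,0]],[[0,0,0],[0,0,0]]]'|sed -n '2p;4p';done
```

```text
time: 20.73
position: [434.4, -10.0, 235.9]
ft_force: [-1.8, -11.7, 0.8]
position: [434.4, -10.0, 235.9]
ft_force: [-0.9, -10.0, 1.2]
position: [434.4, -10.0, 235.9]
ft_force: [-1.0, -9.9, -0.4]
```

```bash
for i in 1 2; do python3 -m pendant '[[[-0.05,0,0],[0,0,0]],[[-0.05,0,0],[0,0,0]],[[-0.05,0,0],[0,0,0]],[[-0.05,0,0],[0,0,0]],[[-0.05,0,0],[0,0,0]],[[-0.05,0,0],[0,0,0]],[[-0.05,0,0],[0,0,0]],[[-0.05,0,0],[0,0,0]],[[-0.05,0,0],[0,0,0]],[[-0.05,0,0],[0,0,0]]]'|sed -n '2p;4p';done
python3 -m pendant '[[[-0.1,0,0],[0,0,0]],[[-0.2,0,0],[0,0,0]],[[-0.3,0,0],[0,0,0]],[[-0.4,0,0],[0,0,0]],[[-0.4,0,0],[0,0,0]],[[-0.4,0,0],[0,0,0]],[[-0.4,0,0],[0,0,0]],[[-0.4,0,0],[0,0,0]],[[-0.4,0,0],[0,0,0]],[[-0.4,0,0],[0,0,0]]]'|sed -n '2p;4p'
for i in 1 2; do python3 -m pendant '[[[-0.4,0,0],[0,0,0]],[[-0.4,0,0],[0,0,0]],[[-0.4,0,0],[0,0,0]],[[-0.4,0,0],[0,0,0]],[[-0.4,0,0],[0,0,0]],[[-0.4,0,0],[0,0,0]],[[-0.4,0,0],[0,0,0]],[[-0.4,0,0],[0,0,0]],[[-0.4,0,0],[0,0,0]],[[-0.4,0,0],[0,0,0]]]'|sed -n '1,2p;4p';done
```

```text
position: [433.5, -14.1, 235.6]
ft_force: [-0.5, -3.2, -1.8]
position: [432.7, -19.0, 235.6]
ft_force: [-0.8, 0.1, -2.2]
position: [427.7, -53.1, 235.6]
ft_force: [-0.3, 0.6, -1.7]
time: 24.73
position: [422.0, -92.6, 235.6]
ft_force: [-0.8, -0.6, -1.7]
time: 25.57
position: [416.1, -132.2, 235.5]
ft_force: [-0.5, 2.9, -3.6]
```

```bash
for i in 1 2; do python3 -m pendant '[[[-0.4,0,0],[0,0,0]],[[-0.4,0,0],[0,0,0]],[[-0.4,0,0],[0,0,0]],[[-0.4,0,0],[0,0,0]],[[-0.4,0,0],[0,0,0]],[[-0.4,0,0],[0,0,0]],[[-0.4,0,0],[0,0,0]],[[-0.4,0,0],[0,0,0]],[[-0.4,0,0],[0,0,0]],[[-0.4,0,0],[0,0,0]]]'|sed -n '1,2p;4p';done
python3 -m pendant '[[[-0.4,0,0],[0,0,0]],[[-0.4,0,0],[0,0,0]],[[-0.4,0,0],[0,0,0]],[[-0.4,0,0],[0,0,0]],[[-0.2,0,0],[0,0,0]],[[0,0,0.1],[0,0,0]],[[0,0,0.05],[0,0,0]],[[0,0,0],[0,0,0]]]'|sed -n '1,2p;4p'
```

```text
time: 26.4
position: [410.5, -171.9, 235.6]
ft_force: [0.4, -1.1, -2.5]
time: 27.23
position: [404.6, -211.4, 235.5]
ft_force: [0.0, -0.2, -2.0]
time: 27.9
position: [402.1, -228.7, 234.1]
ft_force: [0.6, -0.8, -1.7]
```

```bash
python3 -m pendant '[[[0,0,0.05],[0,0,0]],[[0,0,0],[0,0,0]],[[0,0,0],[0,0,0]]]'|sed -n '2p;4p'
python3 -m pendant '[[[0,0,0],[0,0,0]],[[0,0,0],[0,0,0]],[[0,0,0],[0,0,0]],[[0,0,0],[0,0,0]],[[0,0,0],[0,0,0]],[[0,0,0],[0,0,0]],[[0,0,0],[0,0,0]],[[0,0,0],[0,0,0]],[[0,0,0],[0,0,0]],[[0,0,0],[0,0,0]]]' 1
python3 -m pendant '[[[0,0,-0.5],[0,0,0]],[[0,0,-1.5],[0,0,0]],[[0,0,-2],[0,0,0]],[[0,0,-2],[0,0,0]],[[0,0,-2],[0,0,0]],[[0,0,-2],[0,0,0]],[[0,0,-2],[0,0,0]],[[-2,0,0],[0,0,0]],[[-2,0,0],[0,0,0]],[[0,0,0],[0,0,0]]]'
python3 - <<'E'
from h import *
q,d=bot.get_image("top");a=q[225:315,200:480]
p,d2=bot.get_image("side");b=p[190:370,200:410]
a=cv2.resize(a,None,fx=2.8,fy=2.8,interpolation=cv2.INTER_CUBIC)
b=cv2.resize(b,None,fx=1.9,fy=1.9,interpolation=cv2.INTER_CUBIC)
c=np.zeros((600,800,3),np.uint8);c[:a.shape[0],:a.shape[1]]=a;c[255:255+len(b),:b.shape[1]]=b;cv2.imwrite("pics/g7.png",c)
h=cv2.cvtColor(p,cv2.COLOR_BGR2HSV);P=cloud("side",d2)
m=(h[...,0]>95)&(h[...,0]<125)&(h[...,1]>150)&(abs(P[...,1]-82)<30)&(abs(P[...,0]-446)<40)&(P[...,2]<86)
Q=P[m];u=np.array([.1444,.9895]);s=(Q[:,:2]-[446.5,82.7])@u
print("flap x vs z slope",np.polyfit(Q[:,2],s,1),len(Q),s.mean())
E
```

```text
position: [402.1, -228.7, 234.1]
ft_force: [-0.6, -0.8, 6.3]
time: 28.98
position: [402.1, -228.8, 233.5]
tool_rot: [2.377, 2.055, 0.0]
ft_force: [-0.6, -0.7, 0.1]
grip_width: 85.5
grasp_force: 0.0
time: 29.82
position: [396.1, -270.6, 354.5]
tool_rot: [2.376, 2.051, -0.001]
ft_force: [0.2, -0.8, 1.0]
grip_width: 85.0
grasp_force: 0.0
flap x vs z slope [-0.01624225  0.14185987] 65 -0.44003312656143
```

View pics/g7.png

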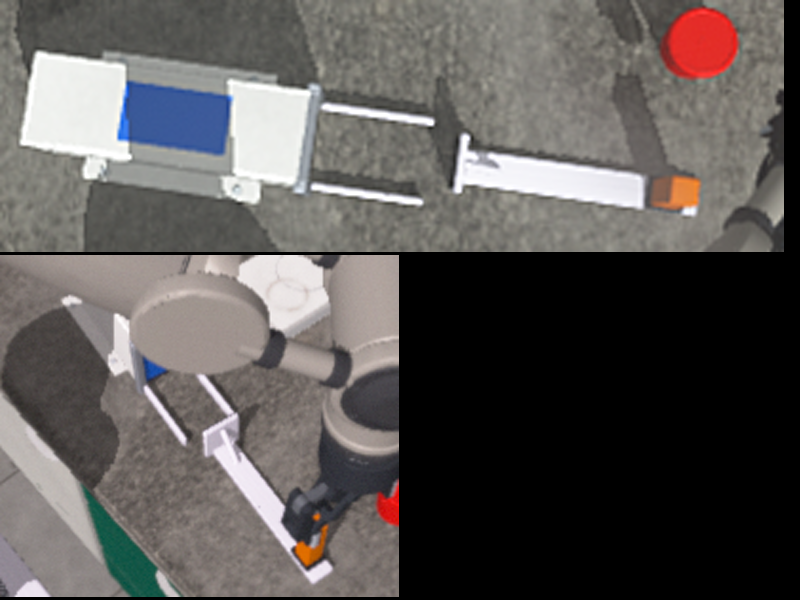

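The cup is out of sight inside the box, the flap hangs shut (0.02 rad), and the pusher lies flat well in front with the gripper clear of it. I'm handing in.

```bash
python3 -m pendant '[[[0,0,0],[0,0,0]],[[0,0,0],[0,0,0]],[[0,0,0],[0,0,0]],[[0,0,0],[0,0,0]]]' >/dev/null; python3 -c "
from plant import bot
print(bot.sign_off())"
```

```text
the job is handed in; nothing more can be done
None
```

Job handed in, verdict not shown: the cup was pressed on the stop at about 10 N for over 0.5 s and left inside (not visible to the cameras), the flap is shut to about 0.02 rad, the pusher lies flat about 110 mm in front of it, and the open cup and beaker were not touched.

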